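# Load closures in a beaker for the ultrasonic bath

## Robot

A 6-joint arm with a two-finger parallel gripper is mounted at the origin on a cart in front of the work surface, level with it; the furniture and walls round the work are solid. World frame = base frame: x ahead of the robot, y to its left, z up, the work surface at z = 0. Lengths are in m, angles in rad, forces in N, time in s.
With the tool pointing down it reaches from about 0.3 to 0.75 m from the base axis. Payload 8.5 kg.
Tool frame: the origin (TCP) lies at the very end of the fingers, on their centre line; the grasp point (between the pads) lies 19 mm behind it; z points along the fingers, y is the line along which they close (so a half turn about z gives the same grasp; the last joint's range is limited). The gripper opens to 88 mm and grips with 3 to 60 N. Pads are 18 mm wide; open, the fingers measure 123 mm over their backs; the gripper's body (75 mm by 187 mm) begins 45 mm behind the grasp point.
Start: joints at [-1.36, 0.381, 1.297, -0, 1.464, -0.215], TCP at [0.227, -0.501, 0.239] pointing down, gripper open.
Joint ranges: [-3.11, 3.11], [-0.89, 2.33], [0.22, 2.48], [-1.42, 4.56], [0.17, 2.85], [-2.88, 2.88]. Speed limits (rad/s): [2.39, 2.39, 3.14, 3.14, 3.14, 3.14].

## Interface

Orientations are given as a 3x3 rotation matrix whose columns are the frame's x, y, z axes.
In Python, from rig import arm, eyes gives the robot as it stands.
- The arm moves only by the shell command python3 -m pendant 'ROWS' [FORCE]. ROWS is text: rows parted by semicolons, each of 7 numbers parted by spaces: the shift along the world's x, y, z in units of 0.12 m (1.0 is 0.12 m), then the turn, a rotation vector about the world's x, y, z in units of 0.5 rad (1.0 is 0.5 rad), then the closure, from 0 (fully open) to 1 (shut). A call has 1 to 12 rows; each row shifts and turns the commanded pose from where the row before left it; what a row does not reach is not made up. A row lasts 1/8 s, in which the tool goes at most 62.5 mm and 10.7 degrees, less where a joint would pass 70% of its speed; a pose out of reach is approached as far as the arm can. A call with a number of a shift or a turn outside -1 to 1 is refused whole. A call with a gripper value outside its range is refused whole. The fingers move at their own pace and stop on an object; FORCE is the grip in N (left out, the last holds). Time passes only in rows, so rows that do not move let the fingers close. It gives the time, the measured TCP pose, the force, the opening and the grip force at its end, in the units of the state.
- arm.state(): the state, without advancing time (a new reading comes with each control period).
- eyes.capture(name): name is "side" or "top"; returns a dict with "image" (480x640x3 uint8, red, green, blue), "K" (3x3 intrinsics, pixels), "R" (3x3) and "t" (3): a world point X has camera coordinates R X + t. Camera axes: x right, y down, z forward; pixel columns grow to the right and rows downward; lengths in m; the calibration is good to about 2 mm. A picture is of the moment at which its call begins. There is no depth.
- arm.sign_off(): hands the job in; it is judged then, once.
The state is a dict: "clock": time; "joint_positions": joint angles; "joint_velocities": joint speeds; "tau": joint torques, N m; "tool_pos": TCP position; "eef_rot": TCP orientation; "force": force on the tool from outside, world axes, zero at the start; "torque": the same for the moment, N m; "finger_gap": finger opening in m; "gripper_force": force on a finger pad.
Only numpy, scipy, OpenCV 4.12 (cv2) and the standard library are available. Lean on these libraries where they do the work, as an engineer would, in place of code of your own. Each camera call takes 0.05 s, during which the arm holds its last target. There are 200 camera calls.

## Task

Get the loose closures ready for cleaning: drop the rubber stopper and the loose screw cap into the small beaker, letting each go from just above the rim while the beaker stands where it is. Then carry the loaded beaker upright to the ultrasonic bath and set it down gently, standing on the floor of the tank. Leave the two vials and the refractometer where they are.

Things in the scene. Friction and masses are not known exactly. Their poses are not given: they have to be found in the camera images.
- small_beaker: the small open glass beaker, 61 mm high, 52 mm across the body, 58 mm across the flared rim (61 mm over its small spout, which points along its +y). Origin at the centre of the underside, z up. It starts upright on the worktop, turned any way. Floor about 3 mm thick; loaded it weighs about 0.1 kg. (The tall beaker behind the sink is not meant.)
- beaker_mouth (a point): centre of the small beaker's open mouth, at rim height (61 mm above its underside); clear opening about 45 mm across
- stopper: tapered red-brown rubber stopper, 26 mm high, 35 mm across the wide top end, narrower at the bottom; origin at the centre of the underside. Starts upright, wide end up, on the worktop to the right, whose surface there is 2 mm higher (z = 0.002).
- screw_cap: loose white ribbed screw cap, 30 mm across, 14 mm high; origin at the centre of the underside. Starts lying flat on the same right-hand part (z = 0.002).
- ultrasonic_bath: compact ultrasonic cleaner, an open white box with a dry steel tank, fixed on the left; 174 mm (x) by 194 mm (y) outside, rim 80 mm above the worktop, a control panel on its -x face; walls 12 mm. Origin at the centre of its underside on the worktop.
- tank_floor (a point): centre of the tank's flat inner floor, 35 mm above the worktop; the tank is 150 mm (x) by 170 mm (y) inside and 45 mm deep. Axes as the bath's.
- right_vial: bystander: closed sample vial, 27 mm across, 58 mm high, standing among the closures; origin at the centre of the underside
- left_vial: bystander: closed sample vial, 27 mm across, 58 mm high, standing between small beaker and bath; origin at the centre of the underside
- refractometer: bystander: white hand-sized digital refractometer, 112 x 56 x 31 mm, lying behind the closures; origin at the centre of the underside, its long side along its own x
Not all that is in view belongs to the job. Leave any purple look-alike of the small_beaker alone.

How it is judged:
By the outcome, as a careful person would: the job done as asked, in the order asked, and still so for the second after the job is handed in, with the robot touching nothing.
It also fails if it takes over 64 s, if anything falls off the work surface, if the arm or the gripper's body presses on something with over 40 N, if the wrist force passes 120 N, or if a joint passes its speed limit or range.

## Working session

There is one attempt and no reset: what is moved stays moved. The work goes in short steps, Python scripts to look and compute and a shell command to move; the robot and the scene stay as the last step left them, time stands still between calls to the robot, and variables do not carry over. Pictures are saved under pics/ and viewed, at most 11 in all, crops included, and the job is handed in when it is done.

```bash
ls; mkdir -p pics; python3 - <<'E'
from rig import arm, eyes
import cv2
for n in("side","top"):
    c=eyes.capture(n); cv2.imwrite(f"pics/{n}0.png",c["image"][:,:,::-1]); print(n,c["K"],c["R"],c["t"], -c["R"].T@c["t"])
s=arm.state(); print(s)
E
```

```text
pics
side [[438.15994379   0.         323.44719879]
 [  0.         438.15994379 237.0348603 ]
 [  0.           0.           1.        ]] [[ 0.99732898 -0.06977039  0.02161023]
 [-0.01405044 -0.4736028  -0.88062647]
 [ 0.07167632  0.87797066 -0.4733181 ]] [-0.59260439  0.06603141  1.11822555] [ 0.51179901 -0.99184281  0.60023172]
top [[479.46069178   0.         312.42121766]
 [  0.         479.46069178 238.88672466]
 [  0.           0.           1.        ]] [[-0.01675264 -0.9997398   0.01548142]
 [-0.99690723  0.01551215 -0.07704115]
 [ 0.07678096 -0.01672418 -0.99690771]] [0.01188294 0.60772652 1.37005168] [0.50085216 0.0253657  1.41245108]
{'clock': 0.1, 'joint_positions': array([-1.36031807e+00,  3.81132700e-01,  1.29810077e+00, -1.11829124e-05,
        1.46357319e+00, -2.15304021e-01]), 'joint_velocities': array([ 0.00232792, -0.00164102, -0.00160167, -0.00014597, -0.00068459,
       -0.0020614 ]), 'tau': array([ 4.37773619e-03, -4.38647318e+01, -2.24914241e+01,  7.15037109e-02,
        3.41579632e-02, -7.79620677e-05]), 'tool_pos': array([ 0.227114  , -0.50067398,  0.23822571]), 'eef_rot': array([[ 9.10715439e-01,  4.13034284e-01, -2.64511693e-04],
       [ 4.13034294e-01, -9.10714702e-01,  1.18488647e-03],
       [ 2.48504047e-04, -1.18834680e-03, -9.99999263e-01]]), 'force': array([-0.60721107,  0.34475669, -0.9302871 ]), 'torque': array([-0.07153889,  0.01596349,  0.01718647]), 'gripper_force': 0.0, 'finger_gap': 0.08778547421596541}
```

View pics/top0.png

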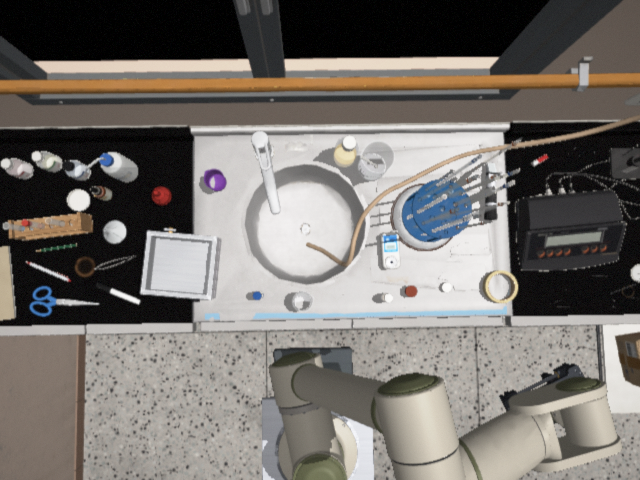

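View pics/side0.png

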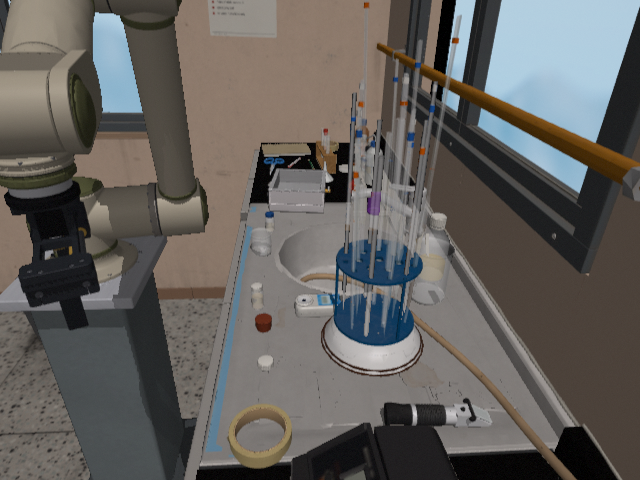

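The top view shows these small_beaker candidates: the clear one at (301,302), the tall beaker at (376,160), the purple look-alike at (214,180) and the jar at (114,232). I choose (301,302); in the side view it is at (260,240).
- Stopper: the red-brown disc at (411,291), not the red cap at (162,196).
- Screw cap: the white disc at (446,287). Not the right vial at (388,298), the tape roll at (500,287) or the white disc at (78,200).
- Bath: (181,265).
- Left vial: (257,296).
- Refractometer: (389,251).

Next, one close crop to check these choices.

```bash
cat > h.py <<'E'
import numpy as np, cv2
from rig import arm, eyes
def ray(c,uv):
    d=c["R"].T@np.linalg.inv(c["K"])@np.array([uv[0],uv[1],1.]); return -c["R"].T@c["t"],d
def onz(c,uv,z):
    o,d=ray(c,uv); return o+d*(z-o[2])/d[2]
def proj(c,X):
    p=c["K"]@(c["R"]@np.array(X)+c["t"]); return p[:2]/p[2]
def two(c1,u1,c2,u2):
    o1,d1=ray(c1,u1);o2,d2=ray(c2,u2);d1=d1/np.linalg.norm(d1);d2=d2/np.linalg.norm(d2)
    s=np.linalg.lstsq(np.c_[d1,-d2],o2-o1,rcond=None)[0];a=o1+s[0]*d1;b=o2+s[1]*d2
    return (a+b)/2,np.linalg.norm(a-b)
def crop(im,x,y,w,h,f):
    return cv2.resize(im[y:y+h,x:x+w],None,fx=f,fy=f,interpolation=cv2.INTER_CUBIC)
def blobs(m,box,mn=12):
    x,y,w,h=box; n,_,st,ce=cv2.connectedComponentsWithStats(m[y:y+h,x:x+w].astype(np.uint8))
    return [(st[i][:4]+[x,y,0,0],st[i][4],ce[i]+[x,y]) for i in range(1,n) if st[i][4]>=mn]
E
python3 - <<'E'
from h import *
t=eyes.capture("top");s=eyes.capture("side");np.set_printoptions(precision=4,suppress=True)
T=t["image"][:,:,::-1];S=s["image"][:,:,::-1]
a=crop(T,240,270,280,45,2.857)[:128,:800]; b=np.hstack([crop(S,230,200,80,90,5),crop(S,225,270,80,105,400/80)[:450]])
cv2.imwrite("pics/c1.png",np.vstack([a[:,:800],b[:450,:800]]))
for c,boxes in((t,[(400,280,25,22)]),(s,[(245,308,35,30)])):
    i=c["image"].astype(int); m=(i[...,0]>i[...,1]+35)
    for x in boxes: print("stopper",blobs(m,x))
for c,x in((t,(432,278,28,18)),(s,(252,350,30,24))):
    i=c["image"].astype(int); y=i.min(2); print("max",y[x[1]:x[1]+x[3],x[0]:x[0]+x[2]].max(), np.median(y[x[1]:x[1]+x[3],x[0]:x[0]+x[2]]))
    m=y>215; print("cap",blobs(m,x))
E
```

```text
stopper [(array([405, 286,  12,  11]), np.int32(105), array([410.8286, 290.8857]))]
stopper [(array([255, 314,  17,  18]), np.int32(223), array([263.0045, 321.8072]))]
max 248 227.0
cap [(array([432, 278,  28,  18]), np.int32(430), array([446.0419, 286.4535]))]
max 175 122.0
cap []
```

View pics/c1.png

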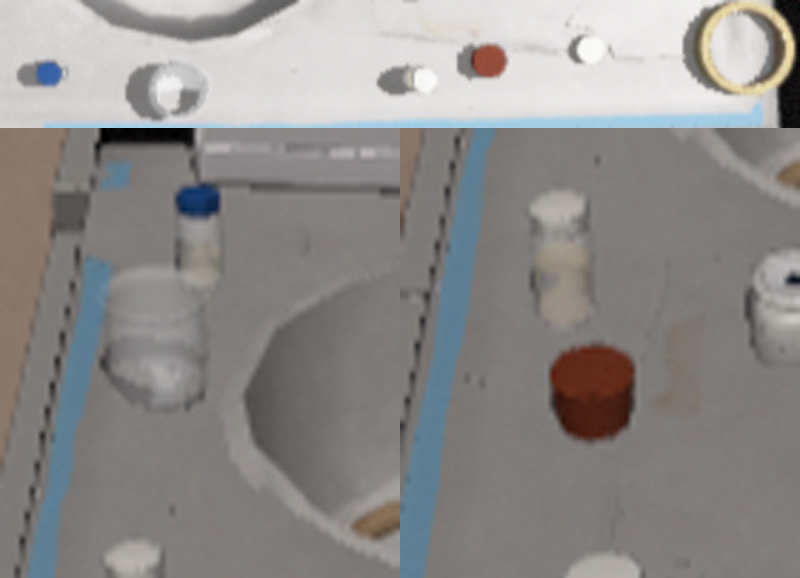

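The crop confirms the choices: clear beaker (top 302,301), stopper (411,291), cap (446,287), vials at (257,296) and (388,298).

```bash
python3 - <<'E'
from h import *
t=eyes.capture("top");s=eyes.capture("side");np.set_printoptions(precision=4,suppress=True)
print("stop top z.028",onz(t,(410.8,290.8),.026), "side top", onz(s,(230+(593-400)/5-5,270+(371-128)/5),.028))
i=t["image"].min(2); g=i[278:296,434:458]; print(i[286,432:460]); 
m=i>238; print([b for b in blobs(m,(432,278,28,18))])
y=s["image"].min(2).astype(int); print([b for b in blobs(y>145,(252,350,30,24))])
for b in blobs(i>238,(432,278,28,18)): print("cap top",onz(t,b[2],.016))
for b in blobs(y>145,(252,350,30,24)): print("cap side",onz(s,b[2],.014))
# beaker
for z in(.061,):print("beaker",onz(t,(302.3,301),z), onz(t,(292,301),z)[1]-onz(t,(312.5,301),z)[1], "side",[onz(s,(230+x/5,200+(yy-128)/5),z) for x,yy in((157,280),(105,280),(210,280))])
print("beaker base side near edge",onz(s,(230+155/5,200+(408-128)/5),0))
# vials
i3=t["image"].astype(int);m=(i3[...,2]>i3[...,0]+50)
for b in blobs(m,(245,285,25,20)): print("lvial",b[2],onz(t,b[2],.058))
i3=s["image"].astype(int);m=(i3[...,2]>i3[...,0]+50)
print([(b[1],b[2],onz(s,b[2],.055)) for b in blobs(m,(258,205,22,25))])
print("rvial",onz(t,(240+424/2.857,270+79/2.857),.058),onz(s,(225+(559-400)/5,270+(205-128)/5),.058))
# bath rim corners
print("bath",[onz(t,p,.08) for p in((147,233),(218,236),(214,300),(141,296))])
print("refr",[onz(t,p,.031) for p in((383,234),(397,234),(399,268),(383,269))])
E
```

```text
stop top z.028 [ 0.453  -0.2793  0.026 ] side top [ 0.4518 -0.2774  0.028 ]
[219 219 220 223 224 222 208 139 121 133 222 244 246 247 248 248 248 248
 248 238 221 188 226 230 229 230 228 231]
[(array([443, 283,   8,   9]), np.int32(59), array([446.661 , 286.9492]))]
[(array([258, 355,  15,  12]), np.int32(132), array([265.1667, 360.4091]))]
cap top [ 0.462  -0.3866  0.016 ]
cap side [ 0.4592 -0.3815  0.014 ]
beaker [0.4311 0.0339 0.061 ] 0.057348484114526734 side [array([0.431 , 0.0504, 0.061 ]), array([0.4036, 0.0512, 0.061 ]), array([0.4591, 0.0497, 0.061 ])]
beaker base side near edge [0.4289 0.0201 0.    ]
lvial [256.6111 295.3889] [0.4488 0.1617 0.058 ]
[(np.int32(35), array([269.2   , 214.0286]), array([0.447 , 0.1646, 0.055 ]))]
rvial [ 0.436  -0.2084  0.058 ] [ 0.4347 -0.2016  0.058 ]
bath [array([0.627 , 0.4619, 0.08  ]), array([0.6156, 0.2654, 0.08  ]), array([0.439 , 0.2767, 0.08  ]), array([0.4535, 0.4766, 0.08  ])]
refr [array([ 0.6183, -0.2027,  0.031 ]), array([ 0.6176, -0.2434,  0.031 ]), array([ 0.5191, -0.2462,  0.031 ]), array([ 0.517 , -0.1998,  0.031 ])]
```

```bash
python3 - <<'E'
from h import *
t=eyes.capture("top");s=eyes.capture("side")
cl=cv2.createCLAHE(4,(2,2))
def f(c,x,y):
    g=cv2.cvtColor(c["image"],cv2.COLOR_RGB2GRAY)[y:y+40,x:x+40]; g=cl.apply(cv2.resize(g,(400,400),interpolation=cv2.INTER_CUBIC)); g=cv2.cvtColor(g,cv2.COLOR_GRAY2BGR)
    for k in range(0,40,5): cv2.putText(g,str(x+k),(k*10,8),0,.3,(0,0,255));cv2.putText(g,str(y+k),(0,k*10+5),0,.3,(0,255,255)); cv2.line(g,(k*10,10),(k*10,400),(0,0,120),1);cv2.line(g,(20,k*10),(400,k*10),(0,120,0),1)
    return g
cv2.imwrite("pics/c2.png",np.hstack([f(t,282,282),f(s,240,222)]))
E
```

```text
(no output)
```

View pics/c2.png

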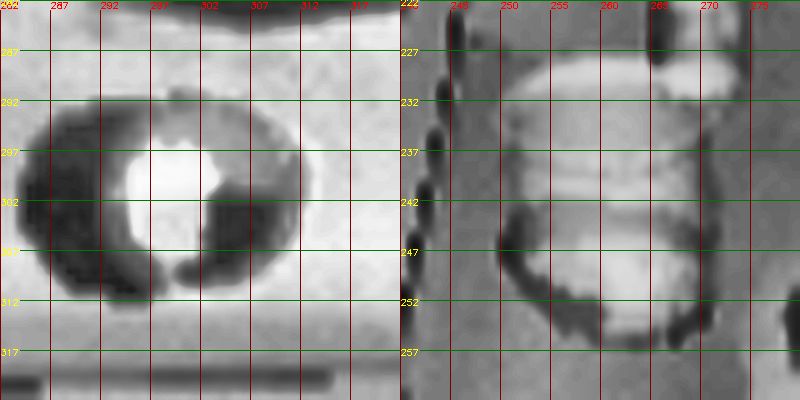

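```bash
python3 - <<'E'
from h import *
t=eyes.capture("top");s=eyes.capture("side");np.set_printoptions(precision=1,suppress=True)
for c in((.431,.034),(.431,.042),(.431,.048)):
  X,Y=c
  for n,cam in(("s",s),("t",t)):
    print(c,n,"rim +y -y +x -x",[proj(cam,(X+a,Y+b,.061)) for a,b in((0,.029),(0,-.029),(.029,0),(-.029,0))],"base",[proj(cam,(X+a,Y+b,0)) for a,b in((0,-.026),(.026,0),(-.026,0))])
E
```

```text
(0.431, 0.034) s rim +y -y +x -x [array([261.6, 228.2]), array([260.4, 238.6]), array([272.2, 233.1]), array([249.9, 233.4])] base [array([261.6, 258.3]), array([271.8, 253.2]), array([252.3, 253.5])]
(0.431, 0.034) t rim +y -y +x -x [array([291.9, 301.2]), array([312.6, 300.8]), array([302.1, 290.6]), array([302.4, 311.5])] base [array([311.3, 299.8]), array([302.3, 291. ]), array([302.5, 308.9])]
(0.431, 0.042) s rim +y -y +x -x [array([261.8, 226.9]), array([260.6, 237.1]), array([272.3, 231.7]), array([250.1, 232. ])] base [array([261.7, 256.8]), array([271.9, 251.7]), array([252.5, 252. ])]
(0.431, 0.042) t rim +y -y +x -x [array([289. , 301.3]), array([309.8, 300.9]), array([299.3, 290.7]), array([299.6, 311.5])] base [array([308.5, 299.8]), array([299.5, 291. ]), array([299.8, 308.9])]
(0.431, 0.048) s rim +y -y +x -x [array([261.9, 225.9]), array([260.7, 236. ]), array([272.3, 230.7]), array([250.3, 231. ])] base [array([261.8, 255.6]), array([272. , 250.6]), array([252.7, 250.9])]
(0.431, 0.048) t rim +y -y +x -x [array([286.9, 301.3]), array([307.6, 300.9]), array([297.1, 290.7]), array([297.4, 311.6])] base [array([306.5, 299.9]), array([297.5, 291.1]), array([297.7, 309. ])]
```

```bash
python3 -m pendant '.235 .231 -.1 0 0 0 .375;.235 .231 -.1 0 0 0 .375;.235 .231 -.1 0 0 0 .375;.235 .231 -.1 0 0 0 .375;.235 .231 -.1 0 0 0 .375;.235 .231 -.1 0 0 0 .375;.235 .231 -.1 0 0 0 .375;.235 .231 -.1 0 0 0 .375;0 0 0 0 0 0 .375;0 0 0 0 0 0 .375' 15
```

```text
clock: 1.75
tool_pos: [0.4526, -0.2796, 0.143]
eef_rot: [[0.911, 0.413, 0.0], [0.413, -0.911, -0.001], [-0.0, 0.001, -1.0]]
force: [0.6, -0.6, 0.6]
finger_gap: 0.0552
gripper_force: 0.0
```

```bash
python3 -m pendant '0 0 -.25 0 0 0 .375;0 0 -.25 0 0 0 .375;0 0 -.25 0 0 0 .375;0 0 -.2 0 0 0 .375;0 0 -.1 0 0 0 .375;0 0 -.09 0 0 0 .375;0 0 0 0 0 0 .375;0 0 0 0 0 0 .8;0 0 0 0 0 0 .8;0 0 0 0 0 0 .8;0 0 0 0 0 0 .8' 15
```

```text
clock: 3.12
tool_pos: [0.4529, -0.2792, 0.0064]
eef_rot: [[0.911, 0.413, 0.0], [0.413, -0.911, -0.0], [0.0, 0.001, -1.0]]
force: [-0.4, 0.4, 3.9]
finger_gap: 0.0322
gripper_force: 14.6
```

```bash
python3 -m pendant '0 0 .1 0 0 0 .8;0 0 .3 0 0 0 .8;0 0 .3 0 0 0 .8;0 0 .3 0 0 0 .8;0 0 .2 0 0 0 .8;0 0 0 0 0 0 .8' && python3 -m pendant '-.02 .2 0 0 0 0 .8;-.02 .3 0 0 0 0 .8;-.02 .3 0 0 0 0 .8;-.02 .3 0 0 0 0 .8;-.02 .3 0 0 0 0 .8;-.02 .3 0 0 0 0 .8;-.02 .3 0 0 0 0 .8;-.02 .3 0 0 0 0 .8;-.02 .32 0 0 0 0 .8;0 0 0 0 0 0 .8;0 0 0 0 0 0 .8'; python3 - <<'E'
from h import *
t=eyes.capture("top");s=eyes.capture("side")
cv2.imwrite("pics/c3.png",np.hstack([crop(t["image"][:,:,::-1],260,260,80,80,5),crop(s["image"][:,:,::-1],220,180,80,80,5)]))
E
```

```text
clock: 3.88
tool_pos: [0.4532, -0.2795, 0.1517]
eef_rot: [[0.911, 0.413, 0.003], [0.413, -0.911, -0.003], [0.001, 0.004, -1.0]]
force: [1.3, -0.7, -0.9]
finger_gap: 0.032
gripper_force: 14.9
clock: 5.25
tool_pos: [0.431, 0.035, 0.1494]
eef_rot: [[0.911, 0.413, -0.001], [0.413, -0.911, -0.0], [-0.001, -0.0, -1.0]]
force: [0.2, -0.0, -1.5]
finger_gap: 0.0321
gripper_force: 14.9
```

View pics/c3.png

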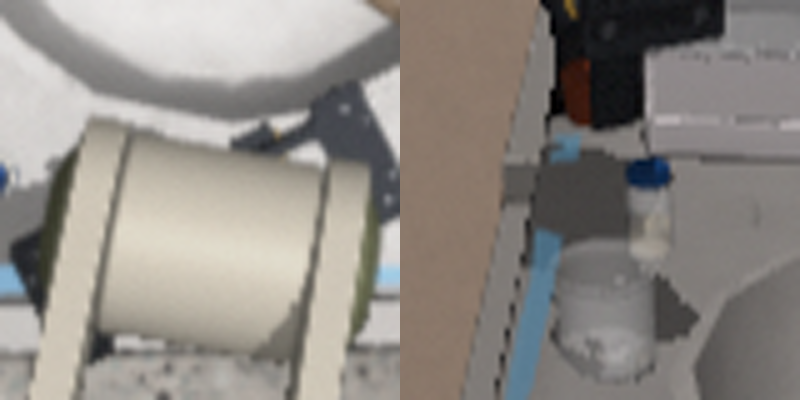

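Side view: the stopper is held at about (336,198), with the beaker standing below at (341,242). I'll lower it to just above the rim and release.

```bash
python3 -m pendant '0 0 -.2 0 0 0 .8;0 0 -.2 0 0 0 .8;0 0 -.15 0 0 0 .8;0 0 -.1 0 0 0 .8;0 0 0 0 0 0 .8;0 0 0 0 0 0 .8' && python3 -m pendant '0 0 0 0 0 0 .4;0 0 0 0 0 0 .4;0 0 0 0 0 0 .4;0 0 .1 0 0 0 .4;0 0 .3 0 0 0 .4;0 0 .3 0 0 0 .4;0 0 0 0 0 0 .4'; python3 - <<'E'
from h import *
s=eyes.capture("side");i=s["image"].astype(int);m=(i[...,0]>i[...,1]+35)
print(blobs(m,(240,200,50,65)))
E
```

```text
clock: 6.1
tool_pos: [0.4315, 0.0351, 0.0724]
eef_rot: [[0.911, 0.413, 0.001], [0.413, -0.911, -0.0], [0.001, 0.001, -1.0]]
force: [-0.1, 0.1, 0.3]
finger_gap: 0.0321
gripper_force: 14.9
clock: 6.98
tool_pos: [0.4322, 0.0352, 0.1586]
eef_rot: [[0.911, 0.413, 0.006], [0.413, -0.911, -0.001], [0.005, 0.003, -1.0]]
force: [-0.3, 0.6, -0.1]
finger_gap: 0.0529
gripper_force: 0.0
[]
```

```bash
python3 -m pendant '.02 -.2 0 0 0 0 .4;.02 -.33 0 0 0 0 .4;.02 -.33 0 0 0 0 .4;.02 -.33 0 0 0 0 .4;.02 -.33 0 0 0 0 .4;.03 -.33 0 0 0 0 .4;.02 -.33 0 0 0 0 .4;.02 -.33 0 0 0 0 .4;.02 -.33 0 0 0 0 .4;.03 -.33 0 0 0 0 .4;.03 -.33 0 0 0 0 .4;0 0 0 0 0 0 .4' 12; python3 - <<'E'
from h import *
t=eyes.capture("top");s=eyes.capture("side")
cv2.imwrite("pics/c4.png",np.hstack([crop(t["image"][:,:,::-1],270,270,60,60,6),crop(s["image"][:,:,::-1],230,210,60,60,6)]))
E
```

```text
clock: 8.52
tool_pos: [0.4606, -0.3865, 0.1542]
eef_rot: [[0.912, 0.411, -0.001], [0.411, -0.912, 0.002], [-0.001, -0.002, -1.0]]
force: [-0.1, 0.1, -0.6]
finger_gap: 0.0529
gripper_force: 0.0
```

View pics/c4.png

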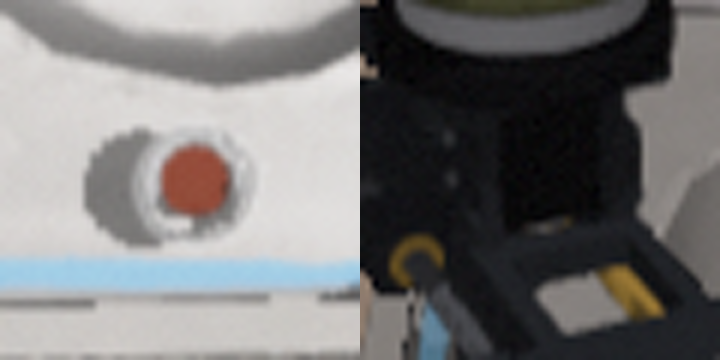

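The stopper lies inside the beaker (top, about (302.5,300.5)), and the beaker has not moved. Now the cap.

```bash
python3 -m pendant '0 .01 -.25 0 0 0 .4;0 0 -.3 0 0 0 .4;0 0 -.25 0 0 0 .4;0 0 -.2 0 0 0 .4;0 0 -.12 0 0 0 .4;0 0 -.1 0 0 0 .4;0 0 0 0 0 0 .4;0 0 0 0 0 0 .9;0 0 0 0 0 0 .9;0 0 0 0 0 0 .9;0 0 0 0 0 0 .9' 12
```

```text
clock: 10.0
tool_pos: [0.4613, -0.3837, 0.01]
eef_rot: [[0.911, 0.413, 0.001], [0.413, -0.911, -0.001], [0.0, 0.001, -1.0]]
force: [0.1, 0.8, 2.9]
finger_gap: 0.0293
gripper_force: 12.0
```

```bash
python3 -m pendant '0 0 .1 0 0 0 .9;0 0 .3 0 0 0 .9;0 0 .3 0 0 0 .9;0 0 .3 0 0 0 .9;0 0 .2 0 0 0 .9;0 0 0 0 0 0 .9' && python3 -m pendant '-.02 .2 0 0 0 0 .9;-.02 .33 0 0 0 0 .9;-.02 .33 0 0 0 0 .9;-.02 .33 0 0 0 0 .9;-.02 .33 0 0 0 0 .9;-.03 .33 0 0 0 0 .9;-.02 .33 0 0 0 0 .9;-.02 .33 0 0 0 0 .9;-.02 .33 0 0 0 0 .9;-.03 .33 0 0 0 0 .9;-.03 .31 0 0 0 0 .9;0 0 0 0 0 0 .9'; python3 - <<'E'
from h import *
s=eyes.capture("side")
cv2.imwrite("pics/c5.png",crop(s["image"][:,:,::-1],220,180,80,80,5))
E
```

```text
clock: 10.75
tool_pos: [0.4616, -0.384, 0.1556]
eef_rot: [[0.911, 0.413, 0.003], [0.413, -0.911, -0.003], [0.001, 0.004, -1.0]]
force: [-1.2, -0.0, 0.1]
finger_gap: 0.0293
gripper_force: 12.0
clock: 12.25
tool_pos: [0.4301, 0.0359, 0.1527]
eef_rot: [[0.909, 0.416, -0.002], [0.416, -0.909, 0.001], [-0.002, -0.001, -1.0]]
force: [-0.3, -0.3, 0.3]
finger_gap: 0.0293
gripper_force: 12.0
```

View pics/c5.png

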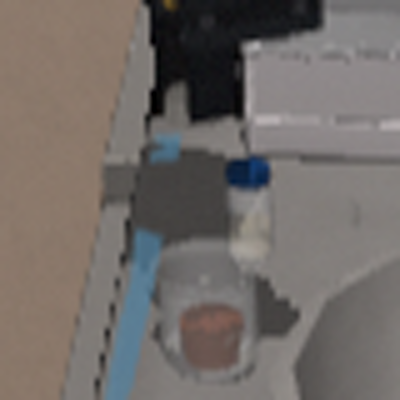

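The cap is held at crop (175,105) and the stopper is in the beaker at crop (212,335). Lowering and releasing.

```bash
python3 -m pendant '0 0 -.2 0 0 0 .9;0 0 -.2 0 0 0 .9;0 0 -.14 0 0 0 .9;0 0 -.1 0 0 0 .9;0 0 0 0 0 0 .9;0 0 0 0 0 0 .9' && python3 -m pendant '0 0 0 0 0 0 .5;0 0 0 0 0 0 .5;0 0 0 0 0 0 .4;0 0 .1 0 0 0 .4;0 0 .3 0 0 0 .2;0 0 .3 0 0 0 0;0 -.5 .1 0 0 0 0;0 -.5 0 0 0 0 0;0 -.4 0 0 0 0 0;0 0 0 0 0 0 0'; python3 - <<'E'
from h import *
t=eyes.capture("top");s=eyes.capture("side")
cv2.imwrite("pics/c6.png",np.hstack([crop(t["image"][:,:,::-1],270,270,60,60,6),crop(s["image"][:,:,::-1],230,210,60,60,6)]))
E
```

```text
clock: 13.05
tool_pos: [0.4315, 0.0338, 0.0771]
eef_rot: [[0.911, 0.413, 0.001], [0.413, -0.911, -0.0], [0.001, 0.0, -1.0]]
force: [0.4, -0.5, 0.2]
finger_gap: 0.0291
gripper_force: 12.0
clock: 14.3
tool_pos: [0.4312, -0.1365, 0.1734]
eef_rot: [[0.912, 0.409, 0.001], [0.409, -0.912, -0.001], [0.0, 0.001, -1.0]]
force: [-1.6, -0.0, 1.0]
finger_gap: 0.0883
gripper_force: 0.0
```

View pics/c6.png

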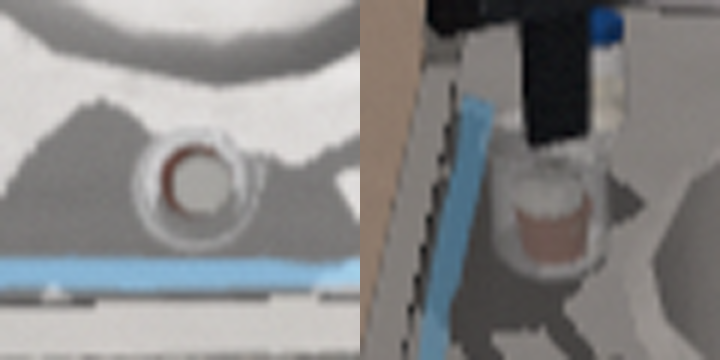

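Both closures are in the beaker and it still stands at top pixel (302,301). Now I'll grip the beaker.

```bash
python3 -m pendant '0 .4 0 0 0 0 0;0 .5 0 0 0 0 0;0 .4 0 0 0 0 0;0 .11 0 0 0 0 0;0 0 0 0 0 0 0;0 0 -.3 0 0 0 0;0 0 -.2 0 0 0 0;0 0 0 0 0 0 0' && python3 -m pendant '0 0 -.2 0 0 0 0;0 0 -.2 0 0 0 0;0 0 -.2 0 0 0 0;0 0 -.15 0 0 0 0;0 0 -.06 0 0 0 0;0 0 0 0 0 0 0' && python3 -m pendant '0 0 0 0 0 0 .3;0 0 0 0 0 0 .37;0 0 0 0 0 0 .45;0 0 0 0 0 0 .5;0 0 0 0 0 0 .6;0 0 0 0 0 0 .6' 15
```

```text
clock: 15.4
tool_pos: [0.4306, 0.0345, 0.1119]
eef_rot: [[0.911, 0.412, -0.003], [0.412, -0.911, 0.0], [-0.003, -0.002, -1.0]]
force: [-0.7, 0.4, -0.1]
finger_gap: 0.0883
gripper_force: 0.0
clock: 16.15
tool_pos: [0.4316, 0.0349, 0.016]
eef_rot: [[0.911, 0.413, 0.001], [0.413, -0.911, -0.0], [0.0, 0.0, -1.0]]
force: [-0.3, -1.2, -0.2]
finger_gap: 0.0879
gripper_force: 0.0
clock: 16.9
tool_pos: [0.4313, 0.0353, 0.0158]
eef_rot: [[0.911, 0.413, 0.0], [0.413, -0.911, -0.0], [0.0, 0.0, -1.0]]
force: [-1.0, -0.5, 5.9]
finger_gap: 0.0575
gripper_force: 15.0
```

The gap is 57.5 mm, so the fingers are bearing on the flared rim rather than the body. I'll take a small test lift and look.

```bash
python3 -m pendant '0 0 .05 0 0 0 .6;0 0 .1 0 0 0 .6;0 0 .1 0 0 0 .6;0 0 0 0 0 0 .6'; python3 - <<'E'
from h import *
t=eyes.capture("top");s=eyes.capture("side")
cv2.imwrite("pics/c7.png",crop(s["image"][:,:,::-1],220,190,80,80,7))
E
```

```text
clock: 17.4
tool_pos: [0.4317, 0.0352, 0.0466]
eef_rot: [[0.911, 0.413, 0.002], [0.413, -0.911, -0.0], [0.002, 0.001, -1.0]]
force: [-0.3, 0.4, -1.5]
finger_gap: 0.0571
gripper_force: 15.0
```

View pics/c7.png

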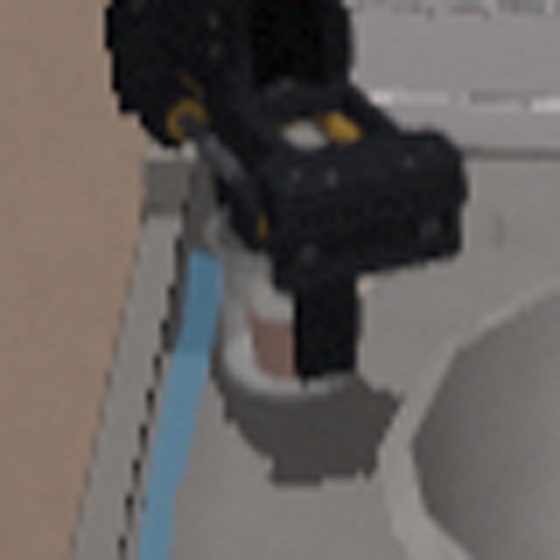

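The beaker is lifted level with both closures inside (crop (270,340)). Carrying it slowly to the bath.

```bash
python3 -m pendant '0 0 .1 0 0 0 .6;0 0 .15 0 0 0 .6;0 0 .2 0 0 0 .6;0 0 .2 0 0 0 .6;0 0 .15 0 0 0 .6;0 0 .05 0 0 0 .6;0 0 0 0 0 0 .6' && python3 -m pendant '.02 .06 0 0 0 0 .6;.04 .12 0 0 0 0 .6;.05 .16 0 0 0 0 .6;.06 .2 0 0 0 0 .6;.06 .2 0 0 0 0 .6;.06 .2 0 0 0 0 .6;.06 .2 0 0 0 0 .6;.06 .2 0 0 0 0 .6;.06 .2 0 0 0 0 .6;.06 .2 0 0 0 0 .6;.06 .2 0 0 0 0 .6;.06 .2 0 0 0 0 .6' && python3 -m pendant '.06 .2 0 0 0 0 .6;.05 .17 0 0 0 0 .6;.05 .16 0 0 0 0 .6;.03 .12 0 0 0 0 .6;.02 .08 0 0 0 0 .6;.02 .06 0 0 0 0 .6;.01 .03 0 0 0 0 .6;0 0 0 0 0 0 .6;0 0 0 0 0 0 .6';  python3 - <<'E'
from h import *
t=eyes.capture("top");s=eyes.capture("side")
cv2.imwrite("pics/c8.png",np.hstack([crop(t["image"][:,:,::-1],120,210,120,110,3.3),crop(s["image"][:,:,::-1],230,130,120,110,3.3)]))
E
```

```text
clock: 18.38
tool_pos: [0.431, 0.0353, 0.1476]
eef_rot: [[0.911, 0.413, 0.0], [0.413, -0.911, -0.0], [0.0, 0.0, -1.0]]
force: [1.0, -0.1, -1.8]
finger_gap: 0.0576
gripper_force: 15.0
clock: 19.88
tool_pos: [0.5089, 0.2941, 0.1468]
eef_rot: [[0.91, 0.414, -0.001], [0.414, -0.91, -0.0], [-0.001, -0.0, -1.0]]
force: [-0.1, -0.5, -0.8]
finger_gap: 0.0573
gripper_force: 15.0
clock: 21.0
tool_pos: [0.538, 0.3901, 0.1476]
eef_rot: [[0.911, 0.413, -0.0], [0.413, -0.911, -0.0], [-0.0, 0.0, -1.0]]
force: [0.7, -0.5, -0.9]
finger_gap: 0.0572
gripper_force: 15.0
```

View pics/c8.png

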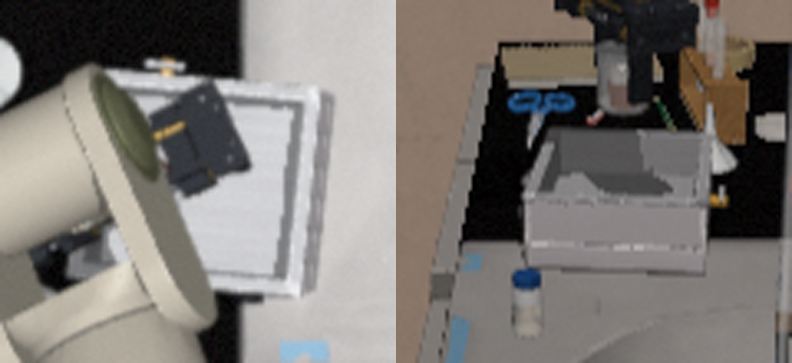

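The beaker hangs upright above the tank, 20 mm past centre in y. I'll correct that and check the bath centre from the side view.

```bash
python3 -m pendant '0 -.05 0 0 0 0 .6;0 -.07 0 0 0 0 .6;0 -.05 0 0 0 0 .6;0 0 0 0 0 0 .6;0 0 0 0 0 0 .6'; python3 - <<'E'
from h import *
s=eyes.capture("side")
f=lambda x,y:(230+(x-396)/3.3,130+y/3.3)
print([onz(s,f(*p),.08).round(3) for p in((527,197),(705,200),(712,133),(550,130))])
print(proj(s,(.534,.37,.13)),f(623,112))
E
```

```text
clock: 21.72
tool_pos: [0.538, 0.3701, 0.1476]
eef_rot: [[0.911, 0.413, 0.0], [0.413, -0.911, 0.0], [0.0, -0.0, -1.0]]
force: [-0.4, -1.1, -0.9]
finger_gap: 0.0575
gripper_force: 15.0
[array([0.445, 0.289, 0.08 ]), array([0.613, 0.279, 0.08 ]), array([0.633, 0.465, 0.08 ]), array([0.462, 0.476, 0.08 ])]
[297.82192443 165.69021642] (298.7878787878788, 163.93939393939394)
```

```bash
python3 -m pendant '0 0 -.06 0 0 0 .6;0 0 -.1 0 0 0 .6;0 0 -.12 0 0 0 .6;0 0 -.12 0 0 0 .6;0 0 -.1 0 0 0 .6;0 0 -.08 0 0 0 .6;0 0 -.06 0 0 0 .6;0 0 -.05 0 0 0 .6;0 0 -.03 0 0 0 .6;0 0 -.02 0 0 0 .6;0 0 0 0 0 0 .6'
```

```text
clock: 23.15
tool_pos: [0.538, 0.3701, 0.0587]
eef_rot: [[0.911, 0.413, 0.0], [0.413, -0.911, -0.0], [0.0, 0.0, -1.0]]
force: [-0.2, -0.7, -1.2]
finger_gap: 0.0573
gripper_force: 15.0
```

Bottom should be about 8 mm above the tank floor; creep down until contact shows.

```bash
python3 -m pendant '0 0 -.01 0 0 0 .6;0 0 -.015 0 0 0 .6;0 0 -.015 0 0 0 .6;0 0 -.01 0 0 0 .6;0 0 0 0 0 0 .6;0 0 0 0 0 0 .6'; python3 -m pendant '0 0 -.01 0 0 0 .6;0 0 0 0 0 0 .6;0 0 0 0 0 0 .6'
```

```text
clock: 23.9
tool_pos: [0.538, 0.3701, 0.0528]
eef_rot: [[0.911, 0.413, 0.0], [0.413, -0.911, 0.0], [0.0, 0.0, -1.0]]
force: [0.0, 0.6, -1.4]
finger_gap: 0.0572
gripper_force: 15.0
clock: 24.28
tool_pos: [0.538, 0.3701, 0.0516]
eef_rot: [[0.911, 0.413, 0.0], [0.413, -0.911, 0.0], [0.0, -0.0, -1.0]]
force: [0.1, 0.3, -1.2]
finger_gap: 0.0573
gripper_force: 15.0
```

```bash
python3 -m pendant '0 0 -.008 0 0 0 .6;0 0 0 0 0 0 .6;0 0 0 0 0 0 .6';python3 -m pendant '0 0 -.008 0 0 0 .6;0 0 0 0 0 0 .6;0 0 0 0 0 0 .6'
```

```text
clock: 24.65
tool_pos: [0.5381, 0.3701, 0.0509]
eef_rot: [[0.911, 0.413, 0.0], [0.413, -0.911, 0.0], [0.0, 0.0, -1.0]]
force: [-0.8, -0.2, 2.0]
finger_gap: 0.0571
gripper_force: 15.0
clock: 25.02
tool_pos: [0.5381, 0.3701, 0.0508]
eef_rot: [[0.911, 0.413, 0.001], [0.413, -0.911, 0.0], [0.001, 0.0, -1.0]]
force: [-3.3, -1.8, 9.0]
finger_gap: 0.0572
gripper_force: 15.0
```

Contact at the predicted height. I'll ease off, release and retreat.

```bash
python3 -m pendant '0 0 .007 0 0 0 .6;0 0 0 0 0 0 .6;0 0 0 0 0 0 .33;0 0 0 0 0 0 .3;0 0 0 0 0 0 .25;0 0 0 0 0 0 .18;0 0 0 0 0 0 .12;0 0 0 0 0 0 .12' && python3 -m pendant '0 0 .05 0 0 0 .12;0 0 .1 0 0 0 .12;0 0 .2 0 0 0 .12;0 0 .3 0 0 0 .12;0 0 .3 0 0 0 .12;0 0 .2 0 0 0 .12;-.1 -.4 0 0 0 0 0;-.1 -.4 0 0 0 0 0;-.1 -.4 0 0 0 0 0;-.1 -.4 0 0 0 0 0;-.1 -.4 0 0 0 0 0;0 0 0 0 0 0 0'; python3 - <<'E'
from h import *
t=eyes.capture("top");s=eyes.capture("side")
cv2.imwrite("pics/c9.png",np.hstack([crop(t["image"][:,:,::-1],130,220,90,100,4.4),crop(s["image"][:,:,::-1],250,150,90,100,4.4)]))
E
```

```text
clock: 26.02
tool_pos: [0.538, 0.3701, 0.0505]
eef_rot: [[0.911, 0.413, 0.0], [0.413, -0.911, 0.0], [0.0, 0.0, -1.0]]
force: [-0.3, -0.1, -0.1]
finger_gap: 0.0777
gripper_force: 0.0
clock: 27.52
tool_pos: [0.4776, 0.128, 0.1896]
eef_rot: [[0.912, 0.41, 0.001], [0.41, -0.912, -0.0], [0.001, 0.001, -1.0]]
force: [0.4, -0.1, -0.3]
finger_gap: 0.0882
gripper_force: 0.0
```

View pics/c9.png

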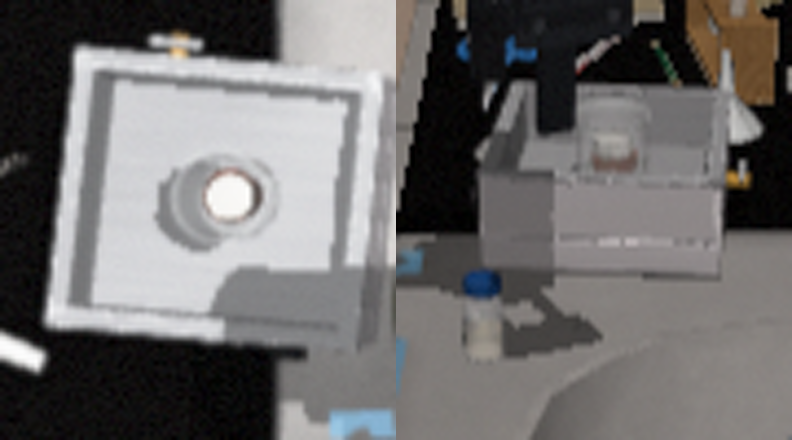

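The beaker stands upright on the tank floor (crop (225,195)) with the stopper and cap inside. The left vial is untouched and the gripper is clear.

```bash
python3 -m pendant '0 0 .1 0 0 0 0;0 0 0 0 0 0 0;0 0 0 0 0 0 0;0 0 0 0 0 0 0' && python3 -c "
from rig import arm; print(arm.sign_off())"
```

```text
clock: 28.12
tool_pos: [0.4779, 0.1303, 0.2003]
eef_rot: [[0.911, 0.413, -0.001], [0.413, -0.911, -0.0], [-0.0, -0.0, -1.0]]
force: [0.3, -0.2, -0.4]
finger_gap: 0.0881
gripper_force: 0.0
the job is handed in; nothing more can be done
None
```

The stopper and screw cap are in the small beaker, which stands upright on the ultrasonic bath's tank floor; the job was handed in at about 28 s, with the vials and refractometer left alone.

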